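# Free a boom arm from its transport cradle and hold it level over its mounting base

### The arm

A 6-joint arm with a two-finger parallel gripper is mounted at the origin on a cart in front of the work surface, level with it; the furniture and walls round the work are solid. World frame = base frame: x ahead of the robot, y to its left, z up, the work surface at z = 0. Lengths are in m, angles in rad, forces in N, time in s.
With the tool pointing down it reaches from about 0.375 to 0.925 m from the base axis. Payload 5.7 kg.
Tool frame: the origin (TCP) lies midway between the tips of the shut fingers; the grasp point (between the pads) lies 19 mm behind it; z points along the fingers, y is the line along which they close (so a half turn about z gives the same grasp; the last joint's range is limited). The gripper opens to 88 mm and grips with 3 to 60 N. Pads are 20 mm wide; open, the fingers measure 115 mm over their backs; the gripper's body (75 mm by 178 mm) begins 61 mm behind the grasp point.
Start: joints at [1.149, 0.359, 1.51, -0, 1.272, -0.115], TCP at [0.181, 0.572, 0.223] pointing down, gripper open.
Joint ranges: [-2.97, 2.97], [-1.01, 2.36], [0.21, 2.38], [-0.96, 4.11], [0.2, 2.71], [-2.98, 2.98]. Speed limits (rad/s): [2.39, 2.39, 3.14, 3.14, 3.14, 3.14].

### API

Orientations are given as a unit quaternion [w, x, y, z].
In Python, from plant import telemetry, cams, ticket gives the robot as it stands.
- The arm moves only by the tool step_arm, never from a script. Its argument "plan" is a list of rows, each an object with "turn": the turn, a rotation vector about the tool's x, y, z in rad, a list of three; "xyz": the shift along the tool's x, y, z in mm, a list of three; "claw": the finger opening in mm, from 0 to 87.8. A call has 1 to 10 rows; each row shifts and turns the commanded pose from where the row before left it, along the tool's axes as they then stand; what a row does not reach is not made up. A row lasts 1/8 s, in which the tool goes at most 62.5 mm and 10.7 degrees, less where a joint would pass 70% of its speed; a pose out of reach is approached as far as the arm can. A call with a gripper value outside its range is refused whole. The fingers move at their own pace and stop on an object; the grip force is fixed at half the most. Time passes only in rows, so rows that do not move let the fingers close. It gives the time, the measured TCP pose, the force, the opening and the grip force at its end, in the units of the state.
- telemetry.sense(): the state, without advancing time (a new reading comes with each control period).
- cams.camera(name): name is "scene" or "top" or "wrist"; returns a dict with "color" (480x640x3 uint8, red, green, blue), "z_map" (480x640 float32, m along the optical axis (not along the pixel's ray), 0 where there is no reading), "mtx" (3x3 intrinsics, pixels), "view" (4x4, takes a point from world to camera coordinates). Camera axes: x right, y up, looking along -z (the intrinsics and any distortion apply to the point x, -y, -z); pixel columns grow to the right and rows downward; lengths in m; the calibration is good to about 2 mm. A picture is of the moment at which its call begins.
- ticket.sign_off(): hands the job in; it is judged then, once.
The state is a dict: "time": time; "q": joint angles; "joint_velocities": joint speeds; "effort": joint torques, N m; "eef_pos": TCP position; "tcp_rot": TCP orientation; "contact_force": force on the tool from outside, world axes, zero at the start; "wrist_torque": the same for the moment, N m; "grip_width": finger opening in m; "gripper_force": force on a finger pad.
Only numpy, scipy, OpenCV 4.12 (cv2) and the standard library are available. Lean on these libraries where they do the work, as an engineer would, in place of code of your own. Each camera call takes 0.05 s, during which the arm holds its last target. There are 200 camera calls.

### The job

The blue boom arm is locked in its plywood transport cradle by two red wing latches. Turn both latches outward, away from the middle of the arm, to their end stops; then grip the arm at its yellow balance mark, lift it out and hold it level over the aluminium mounting base, pointing the right way round, with the hole of its steel boss centred over the spigot and the arm's underside about 4 cm above the spigot's tip, so that I can wipe the seat before it is fitted. Do not let the arm touch the base, leave everything else on the worktop where it stands, and finish still holding the arm there, motionless.

Things in the scene. Friction and masses are not known exactly. Their poses are not given: they have to be found in the camera images.
- boom: Loose arm, 0.4-0.65 kg: blue bar 22 mm wide, 20 tall, along its y from -160 (tail) to +102 (nose), with a steel boss (48 diameter, 30 tall, underside flush) at y = +55 that has an 18 mm vertical hole. Mass centre at y = 0, marked by a yellow band 20 mm long. Origin: underside of the bar below the band's middle; z up. Stowed, its underside is 40 mm above the worktop, free below it to 12 mm.
- boom_bore (a point): Centre of the hole in the arm's steel boss, at the arm's underside (55 mm along the arm's +y from its origin).
- cradle: Fixed cradle: plywood board 110 x 255 x 12 mm with two black U saddles (floor at 40 mm, cheeks to 50) that carry the arm 115 mm tailward and 90 mm noseward of the balance mark, and two steel latch posts. Origin: on the worktop, under the stowed arm's balance mark; its y axis runs along the arm towards the nose.
- latch_tail (a joint): The tail latch, radians: 0 to 0.25 at the start = locked, tongue over the arm; it turns clockwise seen from above to the end stop at 1.4 = released. Stays where it is left; turning takes about 0.05 N m.
- latch_tail_grip (a point): On the tail latch's turning axis, in its red wing (34 long x 12 thick x 22 tall mm), 10 mm below the wing's top, 82 mm above the worktop. Turns with the latch: x along the wing and the steel tongue beneath (42 mm from axis to tip), z up. Stands 115 mm tailward of the balance mark, 34 mm to the arm's own -x side; released, the tongue points away from the arm's middle.
- latch_nose (a joint): The nose latch, radians: 0 to 0.25 at the start = locked, tongue over the arm; it turns anticlockwise seen from above to the end stop at 1.4 = released. Stays where it is left; turning takes about 0.05 N m.
- latch_nose_grip (a point): On the nose latch's turning axis, in its red wing (34 long x 12 thick x 22 tall mm), 10 mm below the wing's top, 82 mm above the worktop. Turns with the latch: x along the wing and the steel tongue beneath (42 mm from axis to tip), z up. Stands 90 mm noseward of the balance mark, 34 mm to the arm's own -x side; released, the tongue points away from the arm's middle.
- mount: Fixed aluminium base: plate 100 x 255 x 12 mm; at y = +55 a steel seat (48 mm diameter, top at 36 mm) with the spigot (16 mm diameter, tip at 60 mm); at y = -115 a grey U saddle (cheeks to 46 mm) for the arm's tail. Origin: on the worktop, under where the balance mark belongs; its y axis is the direction in which the arm's nose must point.
- spigot_tip (a point): Centre of the tip of the spigot on the mounting base, 60 mm above the worktop.
- condenser: Bystander, loose: black microscope condenser, 61 x 61 x 58 mm. Origin: centre of its underside. Leave it alone.
- eyepiece_spare: Bystander, loose: black eyepiece, 35 mm diameter, 42 mm tall. Origin: centre of its underside. Leave it alone.
- filter_green: Bystander, loose: green filter, 32 mm diameter, 8 mm tall. Origin: centre of its underside. Leave it alone.
- filter_blue: Bystander, loose: blue filter, 32 mm diameter, 8 mm tall. Origin: centre of its underside. Leave it alone.
- oil_bottle: Bystander, loose: small amber bottle, 29 mm diameter, 63 mm tall. Origin: centre of its underside. Leave it alone.
- air_blower: Bystander, loose: blue rubber blower, 52 mm diameter, 101 mm tall. Origin: centre of its underside. Leave it alone.
- centring_tool: Bystander, loose: black tube tool, 27 mm diameter, 62 mm tall. Origin: centre of its underside. Leave it alone.
- stain_bottle: Bystander, loose: amber bottle with black cap, 34 mm diameter, 75 mm tall. Origin: centre of its underside. Leave it alone.
- screw_pot: Bystander, loose: clear pot with grey lid, 41 mm diameter, 40 mm tall. Origin: centre of its underside. Leave it alone.

How it is judged:
On the way, in this order (a step that is already met when the one before it is completed fails the run):
1. both latches are turned to their end stops while the arm still lies in the cradle (value of joint each of latch_tail, latch_nose above 1.3 rad and distance between boom and cradle below 0.055 m), for 0.2 s.
2. the arm is lifted clear of the cradle by the fingers, gripped at its balance mark and level (contact force between the fingers and boom above 5 N and contact force between boom and cradle below 0.3 N and contact force between boom and mount below 0.3 N and y of the grasp point in the frame of boom between -0.02 and 0.02 m and z of boom in the frame of cradle above 0.065 m and angle between boom's own z axis and vertical below 0.12 rad), for 0.2 s.
At the end, for the whole second after the job is handed in: Latches within 0.1 rad of their stops; fingers alone hold the arm, within 20 mm of the balance mark, level within 4 degrees, still, hole within 12 mm of the spigot's axis, balance mark within 15 mm of its place, underside 20 to 60 mm above the spigot's tip (value of joint each of latch_tail, latch_nose above 1.3 rad and contact force between the fingers and boom above 5 N and contact force between boom and cradle below 0.3 N and contact force between boom and mount below 0.3 N and y of the grasp point in the frame of boom between -0.02 and 0.02 m and horizontal distance between boom_bore and spigot_tip below 0.012 m and z of boom_bore in the frame of spigot_tip between 0.02 and 0.06 m and horizontal distance between boom and mount below 0.015 m and angle between boom's own z axis and vertical below 0.07 rad and linear speed of boom below 0.02 m/s and angular speed of boom below 0.1 rad/s); the arm keeps its last pose, push and grip.
It fails at once if the arm touches the mounting base (contact force between boom and mount above 1 N).
It fails at once if the arm is tipped more than 20 degrees (angle between boom's own z axis and vertical above 0.35 rad).
It fails at once if a bystander is displaced (distance of any of condenser, eyepiece_spare, filter_green, filter_blue, oil_bottle, air_blower, centring_tool, stain_bottle, screw_pot from where it was at the start of the episode above 0.02 m).
It also fails if it takes over 67 s, if anything falls off the work surface, if the arm or the gripper's body presses on something with over 40 N, if the wrist force passes 120 N, or if a joint passes its speed limit or range.

## Working session

There is one attempt and no reset: what is moved stays moved. The work goes in short steps, Python scripts to look and compute and a tool call to move; the robot and the scene stay as the last step left them, time stands still between calls to the robot, and variables do not carry over. Pictures are saved under pics/ and viewed, at most 10 in all, crops included, and the job is handed in when it is done.

Besides the shell and the picture viewer there is one more tool, called after "Emit:" in YAML: its name, and indented under it one key for each argument. step_arm: Moves the arm, as the interface text tells. Its arguments: {"type":"object","properties":{"plan":{"type":"array","items":{"type":"object","properties":{"turn":{"type":"array","items":{"type":"number"}},"xyz":{"type":"array","items":{"type":"number"}},"claw":{"type":"number"}}}}},"required":["plan"]}

```bash
mkdir -p pics
cat > h.py <<'E'
import numpy as np, cv2
from plant import telemetry, cams, ticket
def grab(n,tag):
    c=cams.camera(n); np.savez(f'{tag}.npz',**c); cv2.imwrite(f'pics/{tag}.png',c['color'][:,:,::-1]); return c
def load(tag): return dict(np.load(f'{tag}.npz'))
def world(c,u,v,d=None):
    d=float(np.median(c['z_map'][int(v)-1:int(v)+2,int(u)-1:int(u)+2])) if d is None else d
    K=c['mtx']; p=np.array([(u-K[0,2])/K[0,0]*d,-(v-K[1,2])/K[1,1]*d,-d,1]); return (np.linalg.inv(c['view'])@p)[:3]
def plane(c,u,v,z):
    o=np.linalg.inv(c['view'])[:3,3]; p=world(c,u,v,1.0); return o+(p-o)*(z-o[2])/(p[2]-o[2])
def pix(c,P):
    q=c['view']@np.append(P,1); K=c['mtx']; return K[0,0]*q[0]/-q[2]+K[0,2], K[1,1]*-q[1]/-q[2]+K[1,2]
E
python3 - <<'E'
from h import *
s=telemetry.sense(); print(s['time'],s['eef_pos'],s['tcp_rot'])
for n in('top','scene'): 
    c=grab(n,n+'0'); print(n,c['mtx'],np.linalg.inv(c['view'])[:3].round(3))
E
```

```text
0.0 [0.18093619 0.57133548 0.22180773] [-2.43251601e-04  1.52824153e-01  9.88252957e-01 -9.01380519e-04]
top [[476.19344224   0.         319.44658499]
 [  0.         476.19344224 233.98239156]
 [  0.           0.           1.        ]] [[-0.018  0.99  -0.138  0.349]
 [-1.    -0.017  0.006  0.054]
 [ 0.003  0.138  0.99   1.681]]
scene [[460.21187558   0.         318.18560007]
 [  0.         460.21187558 242.49853397]
 [  0.           0.           1.        ]] [[ 0.898  0.253 -0.36   0.037]
 [-0.44   0.499 -0.747 -1.062]
 [-0.01   0.829  0.559  0.914]]
```

View pics/top0.png

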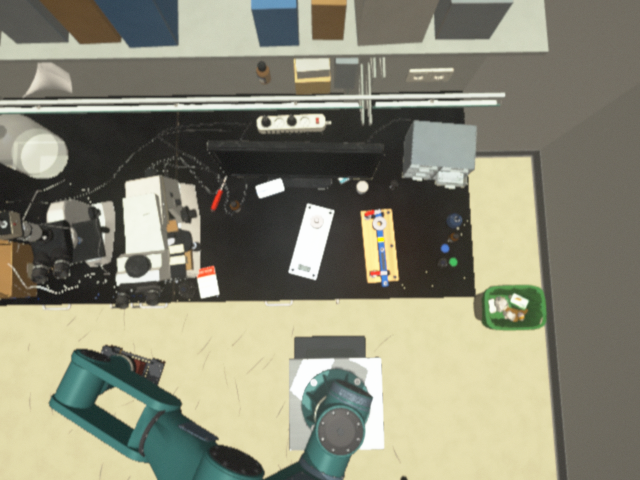

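View pics/scene0.png

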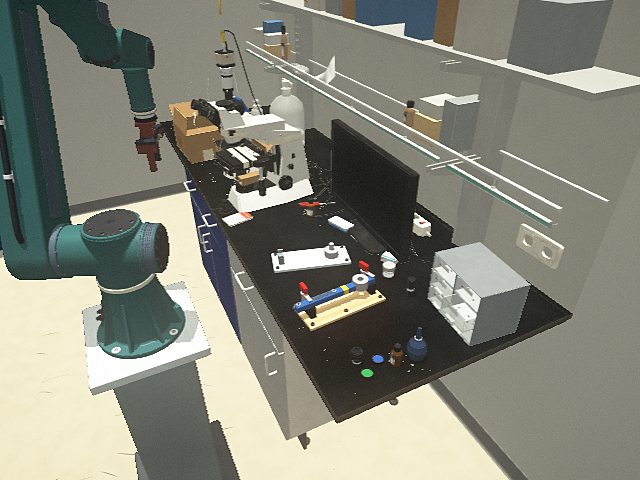

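Top view: the cradle with the blue arm is around (380,247), boss at (379,224), so the nose points up. The mount is around (312,242), seat at (317,222). In the scene view, the mount is at (312,258) and the cradle at (340,298). I'll enlarge both.

Run:
```python
from h import *
a=load('top0')['color'][195:295,280:410]; b=load('scene0')['color'][235:335,260:390]
f=lambda i:cv2.resize(i,(780,600),interpolation=cv2.INTER_CUBIC)[:,:,::-1]
cv2.imwrite('pics/tc.png',f(a)); cv2.imwrite('pics/sc.png',f(b))
```

```text
(no output)
```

View pics/tc.png

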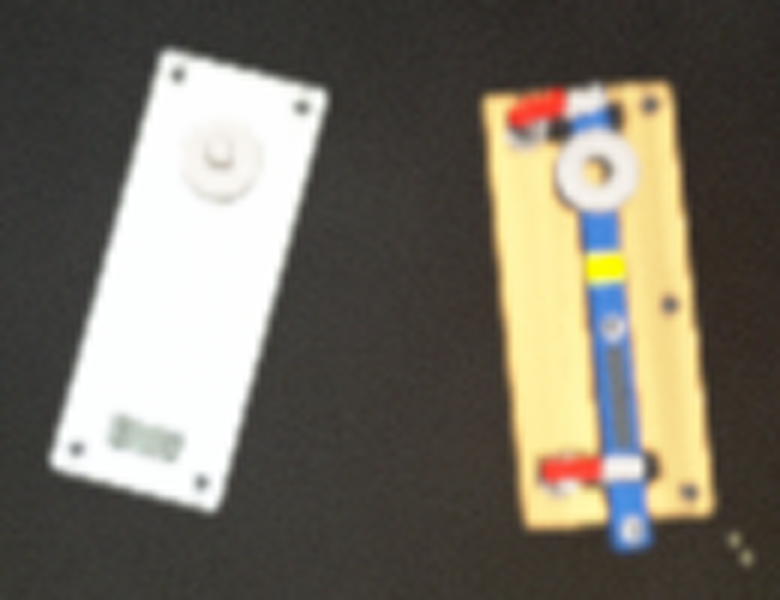

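View pics/sc.png

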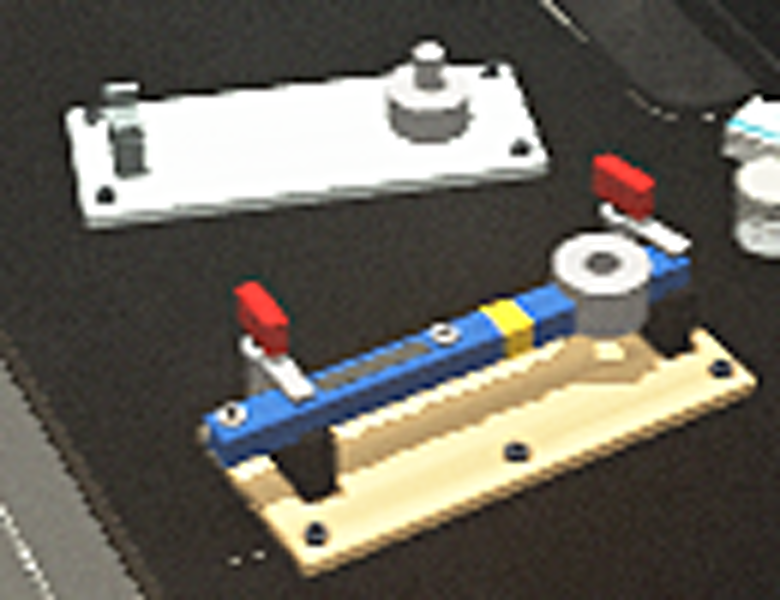

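Enlarged top crop (6x, origin 280,195): band (605,268), bore (597,171), spigot tip (219,152), tail wing (571,469), nose wing (537,107). Scene crop (6x, origin 260,235): band top (506,316), bore (603,262), spigot tip (430,50), tail wing (262,319), nose wing (624,187). Next I triangulate.

```bash
cat >> h.py <<'E'
def tri(obs):
    A=np.zeros((3,3));b=np.zeros(3);L=[]
    for c,u,v in obs:
        o=np.linalg.inv(c['view'])[:3,3]; d=world(c,u,v,1.0)-o; d/=np.linalg.norm(d); M=np.eye(3)-np.outer(d,d); A+=M;b+=M@o; L.append((o,M))
    P=np.linalg.solve(A,b); return P,[np.linalg.norm(M@(P-o))*1e3 for o,M in L]
E
python3 - <<'E'
from h import *
t,s=load('top0'),load('scene0')
T=lambda p:(280+p[0]/6-.4,195+p[1]/6-.4); S=lambda p:(260+p[0]/6-.4,235+p[1]/6-.4)
pts=dict(band=((605,268),(506,316),.06),bore=((597,171),(603,262),.07),spig=((219,152),(430,50),.06),wt=((571,469),(262,319),.082),wn=((537,107),(624,187),.082))
for k,(a,b,z) in pts.items():
    P,e=tri([(t,*T(a)),(s,*S(b))]); print(k,P.round(4),np.round(e,1),'top@z',plane(t,*T(a),z).round(4),'sc@z',plane(s,*S(b),z).round(4), 'depth',world(t,*T(a)).round(3))
# mount axis: plate corners in top, z=.012
m=[plane(t,*T(p),.012) for p in((163,48),(328,93),(217,512),(50,464))]
print(np.round(m,4),np.mean(m,0)); m=np.array(m); d=m[0]+m[1]-m[2]-m[3];print(np.linalg.norm(d)/2,np.degrees(np.arctan2(d[1],d[0])))
c=[plane(t,*T(p),.012) for p in((482,95),(670,84),(715,515),(528,528))];c=np.array(c);d=c[0]+c[1]-c[2]-c[3];print(c.round(4),c.mean(0),np.linalg.norm(d)/2,np.degrees(np.arctan2(d[1],d[0])))
E
```

```text
band [ 0.5522 -0.164   0.0597] [1.1 1.1] top@z [ 0.5533 -0.1644  0.06  ] sc@z [ 0.5509 -0.1641  0.06  ] depth [ 0.553 -0.164  0.061]
bore [ 0.6074 -0.1602  0.0703] [0.5 0.5] top@z [ 0.6079 -0.1604  0.07  ] sc@z [ 0.6071 -0.1598  0.07  ] depth [ 0.617 -0.168  0.011]
spig [0.624  0.0554 0.0604] [0.3 0.3] top@z [0.6243 0.0553 0.06  ] sc@z [0.6239 0.0559 0.06  ] depth [0.624 0.055 0.061]
wt [ 0.436  -0.1378  0.082 ] [1.7 1.7] top@z [ 0.4376 -0.1384  0.082 ] sc@z [ 0.4343 -0.1375  0.082 ] depth [ 0.437 -0.137  0.091]
wn [ 0.6415 -0.1251  0.0815] [2.2 2.2] top@z [ 0.6434 -0.126   0.082 ] sc@z [ 0.6388 -0.1254  0.082 ] depth [ 0.642 -0.125  0.09 ]
[[ 0.6957  0.0876  0.012 ]
 [ 0.6669 -0.01    0.012 ]
 [ 0.4201  0.06    0.012 ]
 [ 0.4497  0.157   0.012 ]] [0.55809299 0.07366677 0.012     ]
0.2560719109971612 -15.787171726172392
[[ 0.6641 -0.1014  0.012 ]
 [ 0.6689 -0.2134  0.012 ]
 [ 0.4133 -0.2298  0.012 ]
 [ 0.4077 -0.1207  0.012 ]] [ 0.53848012 -0.16632222  0.012     ] 0.25661150927378246 3.9840945483417465
```

```bash
cat >> h.py <<'E'
from scipy.spatial.transform import Rotation as R
def go(x,y,z,hd,cur=None):
    """tool-frame rows from the current (or given) pose to x,y,z with tool y at heading hd deg, tool down"""
    s=telemetry.sense(); p=s['eef_pos']; q=s['tcp_rot']; r=R.from_quat([q[1],q[2],q[3],q[0]])
    if cur is not None: p=np.array(cur[:3]); a=np.radians(cur[3]); r=R.from_matrix(np.array([[-np.sin(a),np.cos(a),0],[np.cos(a),np.sin(a),0],[0,0,-1.]]).T)
    a=np.radians(hd); G=R.from_matrix(np.array([[-np.sin(a),np.cos(a),0],[np.cos(a),np.sin(a),0],[0,0,-1.]]).T)
    sh=r.inv().apply(np.array([x,y,z])-p)*1e3; rv=(r.inv()*G).as_rotvec()
    n=max(np.linalg.norm(sh)/62.5,np.degrees(np.linalg.norm(rv))/10.7); print('shift(tool0)',sh.round(1),'turn',rv.round(3),'rows>=',n.round(2),'hd now',np.degrees(np.arctan2(*r.apply([0,1,0])[[1,0]])).round(2))
E
python3 - <<'E'
from h import *
t=load('top0')
for u,v in((215,150),(300,150),(380,150),(380,172),(380,160),(320,183),(240,208),(362,187),(150,190)): print((u,v),world(t,u,v).round(3))
go(.42,.2,.24,72.4); go(.5,-.13,.28,4,(.42,.2,.24,72.4))
E
```

```text
(215, 150) [0.786 0.345 0.347]
(300, 150) [0.78  0.098 0.354]
(380, 150) [ 0.775 -0.132  0.357]
(380, 172) [ 0.807 -0.18  -0.   ]
(380, 160) [ 0.852 -0.181 -0.   ]
(320, 183) [0.767 0.039 0.01 ]
(240, 208) [0.679 0.325 0.019]
(362, 187) [ 0.743 -0.109  0.04 ]
(150, 190) [0.686 0.552 0.283]
shift(tool0) [-340.  -281.9  -17.7] turn [-0.002 -0.     0.   ] rows>= 7.07 hd now 72.42
shift(tool0) [-176.  -290.4  -40. ] turn [0.    0.    1.194] rows>= 6.39 hd now 72.4
```

Emit:
step_arm:
  plan:
    - {"xyz": [-42.5, -35.2, -2.2], "turn": [0, 0, 0], "claw": 87}
    - {"xyz": [-42.5, -35.2, -2.2], "turn": [0, 0, 0], "claw": 87}
    - {"xyz": [-42.5, -35.2, -2.2], "turn": [0, 0, 0], "claw": 87}
    - {"xyz": [-42.5, -35.2, -2.2], "turn": [0, 0, 0], "claw": 87}
    - {"xyz": [-42.5, -35.2, -2.2], "turn": [0, 0, 0], "claw": 87}
    - {"xyz": [-42.5, -35.2, -2.2], "turn": [0, 0, 0], "claw": 87}
    - {"xyz": [-42.5, -35.2, -2.2], "turn": [0, 0, 0], "claw": 87}
    - {"xyz": [-42.5, -35.2, -2.2], "turn": [0, 0, 0], "claw": 87}

```text
time: 1.1
eef_pos: [0.4208, 0.1992, 0.2402]
tcp_rot: [-0.0, 0.153, 0.988, -0.0]
contact_force: [0.4, 0.3, 1.3]
grip_width: 0.0871
gripper_force: 0.0
```

Emit:
step_arm:
  plan:
    - {"xyz": [-22, -36.3, -5], "turn": [0, 0, 0], "claw": 87}
    - {"xyz": [-22, -36.3, -5], "turn": [0, 0, 0], "claw": 87}
    - {"xyz": [-22, -36.3, -5], "turn": [0, 0, 0], "claw": 87}
    - {"xyz": [-22, -36.3, -5], "turn": [0, 0, 0], "claw": 87}
    - {"xyz": [-22, -36.3, -5], "turn": [0, 0, 0], "claw": 87}
    - {"xyz": [-22, -36.3, -5], "turn": [0, 0, 0], "claw": 87}
    - {"xyz": [-22, -36.3, -5], "turn": [0, 0, 0], "claw": 87}
    - {"xyz": [-22, -36.3, -5], "turn": [0, 0, 0], "claw": 87}

```text
time: 2.1
eef_pos: [0.5003, -0.1304, 0.2801]
tcp_rot: [-0.0, 0.153, 0.988, 0.0]
contact_force: [0.7, 0.5, -0.3]
grip_width: 0.0868
gripper_force: 0.0
```

Emit:
step_arm:
  plan:
    - {"xyz": [0, 0, 0], "turn": [0, 0, 0.17], "claw": 87}
    - {"xyz": [0, 0, 0], "turn": [0, 0, 0.17], "claw": 87}
    - {"xyz": [0, 0, 0], "turn": [0, 0, 0.17], "claw": 87}
    - {"xyz": [0, 0, 0], "turn": [0, 0, 0.17], "claw": 87}
    - {"xyz": [0, 0, 0], "turn": [0, 0, 0.17], "claw": 87}
    - {"xyz": [0, 0, 0], "turn": [0, 0, 0.17], "claw": 87}
    - {"xyz": [0, 0, 0], "turn": [0, 0, 0.17], "claw": 87}
    - {"xyz": [0, 0, 0], "turn": [0, 0, 0], "claw": 87}

```text
time: 3.1
eef_pos: [0.5001, -0.1291, 0.2799]
tcp_rot: [-0.0, 0.68, 0.733, -0.0]
contact_force: [-0.4, 0.2, 0.2]
grip_width: 0.0875
gripper_force: 0.0
```

Run:
```python
from h import *
w=grab('wrist','w0'); s=telemetry.sense(); print(s['time'],s['eef_pos'],s['tcp_rot'],s['q'])
O=np.array([.5522,-.164,0])
for P in([.5522,-.164,.06],[.6074,-.1602,.07],[.4355,-.138,.092],[.640,-.1245,.092]): print(P,np.round(pix(w,P),1))
```

```text
3.15 [ 0.50011415 -0.12905279  0.2799709 ] [-3.10880135e-04  6.79160197e-01  7.33989986e-01 -1.73920800e-04] [-3.86255960e-01  1.87997251e-01  1.60630862e+00 -1.08951860e-04
  1.34799126e+00 -4.63792323e-01]
[0.5522, -0.164, 0.06] [368.1 246.8]
[0.6074, -0.1602, 0.07] [419.8 249.5]
[0.4355, -0.138, 0.092] [259.6 221.8]
[0.64, -0.1245, 0.092] [462.5 223.8]
```

View pics/w0.png

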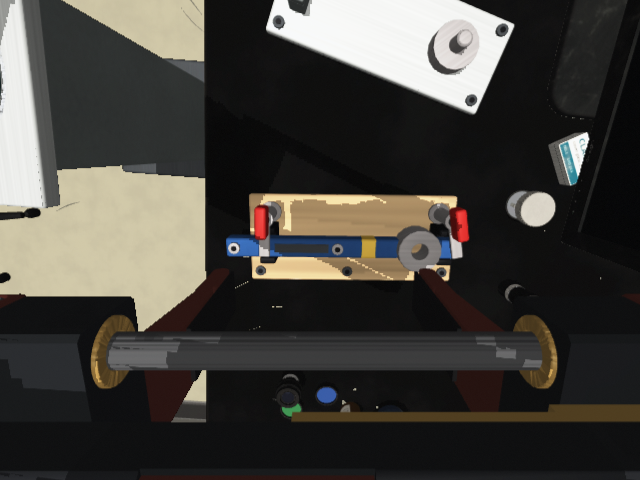

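Wrist view: tail wing (261,221), nose wing (459,225) tilted about 8°, band (369,247), boss (418,249). All are within 3 px of the predicted positions, so I'll go to the tail latch.

Run:
```python
from h import *
go(.4355,-.138,.12,2)
```

```text
shift(tool0) [ -3.9 -65.  160. ] turn [-0.001 -0.     0.043] rows>= 2.76 hd now 4.44
```

Emit:
step_arm:
  plan:
    - {"xyz": [-1, -16.3, 40], "turn": [0, 0, 0], "claw": 60}
    - {"xyz": [-1, -16.3, 40], "turn": [0, 0, 0], "claw": 60}
    - {"xyz": [-1, -16.3, 40], "turn": [0, 0, 0], "claw": 60}
    - {"xyz": [-1, -16.3, 40], "turn": [0, 0, 0], "claw": 60}
    - {"xyz": [0, 0, 0], "turn": [0, 0, 0.043], "claw": 60}
    - {"xyz": [0, 0, 23], "turn": [0, 0, 0], "claw": 60}
    - {"xyz": [0, 0, 23], "turn": [0, 0, 0], "claw": 60}
    - {"xyz": [0, 0, 0], "turn": [0, 0, 0], "claw": 60}

```text
time: 4.15
eef_pos: [0.4344, -0.1374, 0.0731]
tcp_rot: [-0.002, 0.695, 0.719, -0.001]
contact_force: [-0.4, -0.3, 0.3]
grip_width: 0.0601
gripper_force: 0.0
```

Emit:
step_arm:
  plan:
    - {"xyz": [0, 0, 0], "turn": [0, 0, 0], "claw": 5}
    - {"xyz": [0, 0, 0], "turn": [0, 0, 0], "claw": 5}
    - {"xyz": [0, 0, 0], "turn": [0, 0, 0], "claw": 5}
    - {"xyz": [0, 0, 0], "turn": [0, 0, 0], "claw": 5}
    - {"xyz": [0, 0, 0], "turn": [0, 0, 0], "claw": 5}
    - {"xyz": [0, 0, 0], "turn": [0, 0, 0], "claw": 5}

```text
time: 4.9
eef_pos: [0.4357, -0.138, 0.0744]
tcp_rot: [0.0, 0.696, 0.718, -0.0]
contact_force: [-0.2, -0.0, 1.9]
grip_width: 0.0115
gripper_force: 30.0
```

Emit:
step_arm:
  plan:
    - {"xyz": [0, 0, 0], "turn": [0, 0, 0.13], "claw": 5}
    - {"xyz": [0, 0, 0], "turn": [0, 0, 0.13], "claw": 5}
    - {"xyz": [0, 0, 0], "turn": [0, 0, 0.13], "claw": 5}
    - {"xyz": [0, 0, 0], "turn": [0, 0, 0.13], "claw": 5}
    - {"xyz": [0, 0, 0], "turn": [0, 0, 0.13], "claw": 5}
    - {"xyz": [0, 0, 0], "turn": [0, 0, 0.13], "claw": 5}
    - {"xyz": [0, 0, 0], "turn": [0, 0, 0.13], "claw": 5}
    - {"xyz": [0, 0, 0], "turn": [0, 0, 0.13], "claw": 5}
    - {"xyz": [0, 0, 0], "turn": [0, 0, 0.13], "claw": 5}
    - {"xyz": [0, 0, 0], "turn": [0, 0, 0.13], "claw": 5}

```text
time: 6.15
eef_pos: [0.4366, -0.1387, 0.0744]
tcp_rot: [0.001, 0.989, 0.148, 0.001]
contact_force: [2.2, -2.5, -0.9]
grip_width: 0.0117
gripper_force: 30.0
```

Run:
```python
from h import *
s=telemetry.sense(); print(s['time'],s['eef_pos'],s['contact_force'],s['wrist_torque'],s['grip_width']);go(.4355,-.138,.074,-78)
```

```text
6.15 [ 0.43660987 -0.13867518  0.07443535] [ 2.17676885 -2.50397047 -0.94782744] [-0.30339555 -0.06079185  0.05758693] 0.011650997304028039
shift(tool0) [-0.9 -1.   0.4] turn [ 0.002 -0.001  0.088] rows>= 0.47 hd now -72.94
```

Emit:
step_arm:
  plan:
    - {"xyz": [0, 0, 0], "turn": [0, 0, 0.04], "claw": 5}
    - {"xyz": [0, 0, 0], "turn": [0, 0, 0.04], "claw": 5}
    - {"xyz": [0, 0, 0], "turn": [0, 0, 0.03], "claw": 5}
    - {"xyz": [0, 0, 0], "turn": [0, 0, 0], "claw": 5}

```text
time: 6.65
eef_pos: [0.4366, -0.1387, 0.0745]
tcp_rot: [0.001, 0.995, 0.096, 0.001]
contact_force: [2.8, -3.6, -2.2]
grip_width: 0.0119
gripper_force: 30.3
```

Run:
```python
from h import *
s=telemetry.sense(); print(s['time'],s['eef_pos'],s['contact_force'],s['wrist_torque'],s['grip_width']);go(.4355,-.138,.074,-78)
```

```text
6.65 [ 0.43660996 -0.13872866  0.07446387] [ 2.78082291 -3.63733329 -2.19326558] [-0.61747817 -0.35260505  0.62233729] 0.011904538536456278
shift(tool0) [-1.  -0.9  0.5] turn [ 0.002 -0.001 -0.017] rows>= 0.09 hd now -78.95
```

The torque has risen to 0.62 N m, so the tail latch is at its stop. Next I open, rise and go to the nose latch.

Run:
```python
from h import *
go(.6385,-.1243,.12,12,(.4366,-.1387,.1245,-79))
```

```text
shift(tool0) [200.9  24.4   4.5] turn [ 0.     0.    -1.588] rows>= 8.5 hd now -79.0
```

Emit:
step_arm:
  plan:
    - {"xyz": [0, 0, 0], "turn": [0, 0, 0], "claw": 60}
    - {"xyz": [0, 0, 0], "turn": [0, 0, 0], "claw": 60}
    - {"xyz": [0, 0, 0], "turn": [0, 0, 0], "claw": 60}
    - {"xyz": [0, 0, 0], "turn": [0, 0, 0], "claw": 60}
    - {"xyz": [0, 0, -25], "turn": [0, 0, 0], "claw": 60}
    - {"xyz": [0, 0, -25], "turn": [0, 0, 0], "claw": 60}

```text
time: 7.4
eef_pos: [0.4351, -0.1377, 0.1246]
tcp_rot: [-0.0, 0.995, 0.096, -0.001]
contact_force: [1.2, -0.6, 0.6]
grip_width: 0.0597
gripper_force: 0.0
```

Emit:
step_arm:
  plan:
    - {"xyz": [0, 0, 0], "turn": [0, 0, -0.16], "claw": 60}
    - {"xyz": [0, 0, 0], "turn": [0, 0, -0.16], "claw": 60}
    - {"xyz": [0, 0, 0], "turn": [0, 0, -0.16], "claw": 60}
    - {"xyz": [0, 0, 0], "turn": [0, 0, -0.16], "claw": 60}
    - {"xyz": [0, 0, 0], "turn": [0, 0, -0.16], "claw": 60}
    - {"xyz": [0, 0, 0], "turn": [0, 0, -0.16], "claw": 60}
    - {"xyz": [0, 0, 0], "turn": [0, 0, -0.16], "claw": 60}
    - {"xyz": [0, 0, 0], "turn": [0, 0, -0.16], "claw": 60}
    - {"xyz": [0, 0, 0], "turn": [0, 0, -0.16], "claw": 60}
    - {"xyz": [0, 0, 0], "turn": [0, 0, -0.15], "claw": 60}

```text
time: 8.65
eef_pos: [0.4354, -0.1378, 0.1242]
tcp_rot: [-0.0, 0.627, 0.779, -0.0]
contact_force: [-0.1, 0.8, 0.1]
grip_width: 0.0599
gripper_force: 0.0
```

Run:
```python
from h import *
go(.6385,-.1243,.12,12)
```

```text
shift(tool0) [-30.3 201.3   4.2] turn [-0.    -0.     0.007] rows>= 3.26 hd now 12.37
```

Emit:
step_arm:
  plan:
    - {"xyz": [-7.5, 50.3, 1], "turn": [0, 0, 0], "claw": 60}
    - {"xyz": [-7.5, 50.3, 1], "turn": [0, 0, 0], "claw": 60}
    - {"xyz": [-7.5, 50.3, 1], "turn": [0, 0, 0], "claw": 60}
    - {"xyz": [-7.5, 50.3, 1], "turn": [0, 0, 0], "claw": 60}
    - {"xyz": [0, 0, 0], "turn": [0, 0, 0], "claw": 60}
    - {"xyz": [0, 0, 22], "turn": [0, 0, 0], "claw": 60}
    - {"xyz": [0, 0, 23], "turn": [0, 0, 0], "claw": 60}
    - {"xyz": [0, 0, 0], "turn": [0, 0, 0], "claw": 60}

```text
time: 9.65
eef_pos: [0.6355, -0.1246, 0.0734]
tcp_rot: [-0.003, 0.629, 0.778, -0.001]
contact_force: [0.2, 0.5, 0.3]
grip_width: 0.0601
gripper_force: 0.0
```

Emit:
step_arm:
  plan:
    - {"xyz": [0, 0, 0], "turn": [0, 0, 0], "claw": 5}
    - {"xyz": [0, 0, 0], "turn": [0, 0, 0], "claw": 5}
    - {"xyz": [0, 0, 0], "turn": [0, 0, 0], "claw": 5}
    - {"xyz": [0, 0, 0], "turn": [0, 0, 0], "claw": 5}
    - {"xyz": [0, 0, 0], "turn": [0, 0, 0], "claw": 5}
    - {"xyz": [0, 0, 0], "turn": [0, 0, 0], "claw": 5}

```text
time: 10.4
eef_pos: [0.6401, -0.1252, 0.0756]
tcp_rot: [0.001, 0.629, 0.778, 0.001]
contact_force: [3.7, 1.7, -2.0]
grip_width: 0.0122
gripper_force: 30.0
```

Emit:
step_arm:
  plan:
    - {"xyz": [0, 0, 0], "turn": [0, 0, -0.12], "claw": 5}
    - {"xyz": [0, 0, 0], "turn": [0, 0, -0.12], "claw": 5}
    - {"xyz": [0, 0, 0], "turn": [0, 0, -0.12], "claw": 5}
    - {"xyz": [0, 0, 0], "turn": [0, 0, -0.12], "claw": 5}
    - {"xyz": [0, 0, 0], "turn": [0, 0, -0.12], "claw": 5}
    - {"xyz": [0, 0, 0], "turn": [0, 0, -0.12], "claw": 5}
    - {"xyz": [0, 0, 0], "turn": [0, 0, -0.12], "claw": 5}
    - {"xyz": [0, 0, 0], "turn": [0, 0, -0.12], "claw": 5}
    - {"xyz": [0, 0, 0], "turn": [0, 0, -0.12], "claw": 5}
    - {"xyz": [0, 0, 0], "turn": [0, 0, -0.12], "claw": 5}

```text
time: 11.65
eef_pos: [0.6394, -0.1259, 0.0756]
tcp_rot: [0.001, 0.078, 0.997, -0.001]
contact_force: [3.1, -2.0, -0.0]
grip_width: 0.0117
gripper_force: 30.0
```

Emit:
step_arm:
  plan:
    - {"xyz": [0, 0, 0], "turn": [0, 0, -0.04], "claw": 5}
    - {"xyz": [0, 0, 0], "turn": [0, 0, -0.04], "claw": 5}
    - {"xyz": [0, 0, 0], "turn": [0, 0, -0.03], "claw": 5}
    - {"xyz": [0, 0, 0], "turn": [0, 0, 0], "claw": 5}

```text
time: 12.15
eef_pos: [0.6394, -0.1259, 0.0756]
tcp_rot: [0.001, 0.025, 1.0, -0.0]
contact_force: [3.0, -2.4, 0.1]
grip_width: 0.0121
gripper_force: 30.9
```

Run:
```python
from h import *
s=telemetry.sense(); print(s['time'],s['eef_pos'],s['contact_force'],s['wrist_torque'],s['grip_width']);go(.4355,-.138,.074,-78)
```

```text
12.15 [ 0.63944258 -0.12585748  0.07559706] [ 3.03028156 -2.41351706  0.11947252] [-0.57127633 -0.53468223 -0.70656998] 0.012060699910958667
shift(tool0) [203.1 -22.5   1.3] turn [2.000e-03 2.000e-03 2.881e+00] rows>= 15.43 hd now 87.09
```

The nose latch is also at its stop (0.71 N m). Release, rise, then take a look.

Emit:
step_arm:
  plan:
    - {"xyz": [0, 0, 0], "turn": [0, 0, 0], "claw": 60}
    - {"xyz": [0, 0, 0], "turn": [0, 0, 0], "claw": 60}
    - {"xyz": [0, 0, 0], "turn": [0, 0, 0], "claw": 60}
    - {"xyz": [0, 0, 0], "turn": [0, 0, 0], "claw": 60}
    - {"xyz": [0, 0, -40], "turn": [0, 0, 0], "claw": 87}
    - {"xyz": [0, 0, -40], "turn": [0, 0, 0], "claw": 87}
    - {"xyz": [0, 0, -40], "turn": [0, 0, -0.12], "claw": 87}
    - {"xyz": [0, 0, 0], "turn": [0, 0, 0], "claw": 87}

```text
time: 13.15
eef_pos: [0.6411, -0.1258, 0.1992]
tcp_rot: [0.003, -0.035, 0.999, -0.001]
contact_force: [-0.6, 0.8, 0.2]
grip_width: 0.0861
gripper_force: 0.0
```

Run:
```python
from h import *
go(.5522,-.164,.14,94)
t=grab('top','top1'); w=grab('wrist','w1')
a=cv2.resize(t['color'][195:295,340:410],(420,600),interpolation=cv2.INTER_CUBIC)
b=cv2.resize(w['color'],(380,285))
o=np.zeros((600,800,3),np.uint8); o[:,:420]=a; o[:285,420:]=b; cv2.imwrite('pics/c1.png',o[:,:,::-1])
```

```text
shift(tool0) [ 91.7 -31.6  58.7] turn [-0.003  0.007  0.001] rows>= 1.81 hd now 94.07
```

View pics/c1.png

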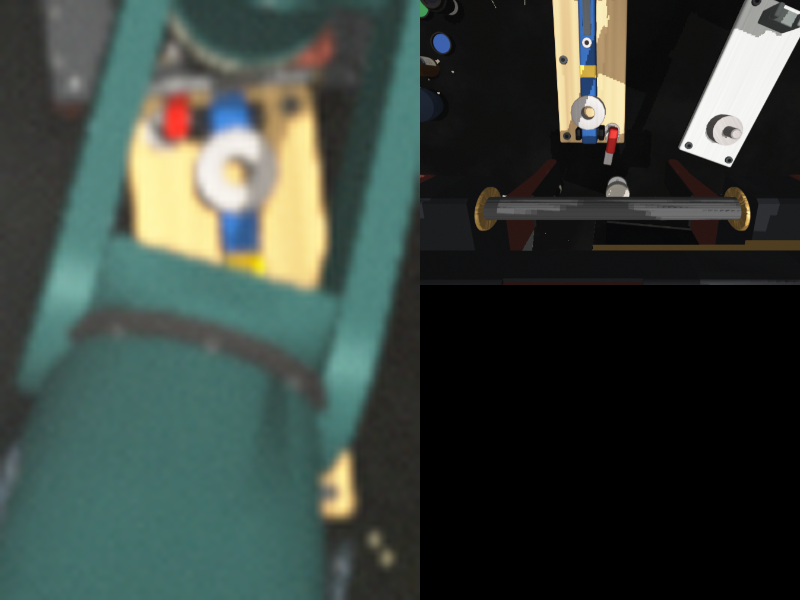

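The crop shows the nose wing (175,120) turned along the arm and clear of it. The arm still lies in its saddles, with the band at about (283,120) and the bore at about (285,188) in the full wrist picture.

Run:
```python
from h import *
w=load('w1')
for P in([.5522,-.164,.06],[.6074,-.1602,.07]): print(np.round(pix(w,P),1))
hs=cv2.cvtColor(w['color'],cv2.COLOR_RGB2HSV); m=cv2.inRange(hs,(22,180,60),(32,255,255)); m[:,:260]=0;m[:,310:]=0; m[90:]*=1; m[150:]=0
n,l,st,ce=cv2.connectedComponentsWithStats(m); k=1+st[1:,4].argmax(); print(st[k],ce[k],plane(w,*ce[k],.06),world(w,*ce[k]))
```

```text
[284.5 120.3]
[285.  190.6]
[295 111   1   1   1] [295. 111.] [ 0.54455756 -0.15592223  0.06      ] [ 0.54458431 -0.15589862  0.06028052]
```

Emit:
step_arm:
  plan:
    - {"xyz": [30.5, -10.5, 15], "turn": [0, 0, 0], "claw": 87}
    - {"xyz": [30.5, -10.5, 15], "turn": [0, 0, 0], "claw": 87}
    - {"xyz": [30.5, -10.5, 15], "turn": [0, 0, 0], "claw": 87}
    - {"xyz": [0, 0, 0], "turn": [0, 0, 0], "claw": 87}

```text
time: 13.75
eef_pos: [0.5454, -0.1624, 0.1474]
tcp_rot: [-0.003, -0.034, 0.999, 0.001]
contact_force: [0.4, -0.1, 0.8]
grip_width: 0.087
gripper_force: 0.0
```

Run:
```python
from h import *
w=grab('wrist','w2'); go(.5522,-.164,.031,94)
```

```text
shift(tool0) [ -4.6  -1.9 117.6] turn [ 0.002 -0.003 -0.002] rows>= 1.88 hd now 93.91
```

View pics/w2.png

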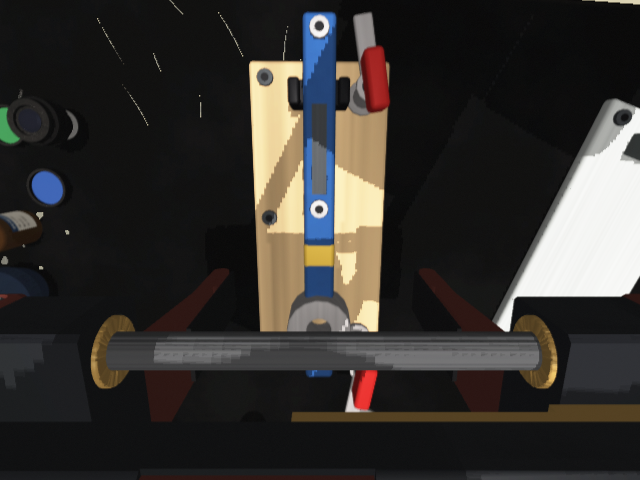

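Both wings now point away from the arm's middle: tail (375,78), nose (365,390). The band is at (319,256), the arm runs straight along the picture, and the fingers straddle it. I'll descend.

Emit:
step_arm:
  plan:
    - {"xyz": [0, 0, 27], "turn": [0, 0, 0], "claw": 87}
    - {"xyz": [0, 0, 27], "turn": [0, 0, 0], "claw": 87}
    - {"xyz": [0, 0, 27], "turn": [0, 0, 0], "claw": 87}
    - {"xyz": [0, 0, 0], "turn": [0, 0, 0], "claw": 87}
    - {"xyz": [0, 0, 0], "turn": [0, 0, 0], "claw": 87}
    - {"xyz": [0, 0, 0], "turn": [0, 0, 0], "claw": 87}

```text
time: 14.55
eef_pos: [0.5509, -0.1633, 0.0705]
tcp_rot: [0.001, -0.035, 0.999, -0.001]
contact_force: [0.1, -0.5, 0.1]
grip_width: 0.0867
gripper_force: 0.0
```

Run:
```python
from h import *
go(.5522,-.164,.031,94)
```

```text
shift(tool0) [-1.2 -0.7 39.5] turn [-0.001  0.002  0.   ] rows>= 0.63 hd now 94.03
```

Emit:
step_arm:
  plan:
    - {"xyz": [-0.6, -0.7, 20], "turn": [0, 0, 0], "claw": 87}
    - {"xyz": [-0.6, 0, 19.5], "turn": [0, 0, 0], "claw": 87}
    - {"xyz": [0, 0, 0], "turn": [0, 0, 0], "claw": 87}
    - {"xyz": [0, 0, 0], "turn": [0, 0, 0], "claw": 15}
    - {"xyz": [0, 0, 0], "turn": [0, 0, 0], "claw": 15}
    - {"xyz": [0, 0, 0], "turn": [0, 0, 0], "claw": 15}
    - {"xyz": [0, 0, 0], "turn": [0, 0, 0], "claw": 15}
    - {"xyz": [0, 0, 0], "turn": [0, 0, 0], "claw": 15}
    - {"xyz": [0, 0, 0], "turn": [0, 0, 0], "claw": 15}
    - {"xyz": [0, 0, 0], "turn": [0, 0, 0], "claw": 15}

```text
time: 15.8
eef_pos: [0.5509, -0.164, 0.0298]
tcp_rot: [0.0, -0.035, 0.999, -0.0]
contact_force: [1.2, -1.4, 1.1]
grip_width: 0.0212
gripper_force: 30.0
```

Emit:
step_arm:
  plan:
    - {"xyz": [0, 0, -6], "turn": [0, 0, 0], "claw": 15}
    - {"xyz": [0, 0, -10], "turn": [0, 0, 0], "claw": 15}
    - {"xyz": [0, 0, -15], "turn": [0, 0, 0], "claw": 15}
    - {"xyz": [0, 0, -15], "turn": [0, 0, 0], "claw": 15}
    - {"xyz": [0, 0, -15], "turn": [0, 0, 0], "claw": 15}
    - {"xyz": [0, 0, -15], "turn": [0, 0, 0], "claw": 15}
    - {"xyz": [0, 0, -15], "turn": [0, 0, 0], "claw": 15}
    - {"xyz": [0, 0, -10], "turn": [0, 0, 0], "claw": 15}
    - {"xyz": [0, 0, -6], "turn": [0, 0, 0], "claw": 15}
    - {"xyz": [0, 0, 0], "turn": [0, 0, 0], "claw": 15}

```text
time: 17.05
eef_pos: [0.551, -0.1637, 0.137]
tcp_rot: [0.0, -0.035, 0.999, -0.0]
contact_force: [0.8, -0.5, -6.7]
grip_width: 0.0217
gripper_force: 30.0
```

Emit:
step_arm:
  plan:
    - {"xyz": [0, 0, 0], "turn": [0, 0, 0], "claw": 15}
    - {"xyz": [0, 0, 0], "turn": [0, 0, 0], "claw": 15}
    - {"xyz": [0, 0, 0], "turn": [0, 0, 0], "claw": 15}

```text
time: 17.42
eef_pos: [0.5506, -0.1635, 0.1364]
tcp_rot: [-0.0, -0.035, 0.999, 0.0]
contact_force: [0.8, 0.4, -6.3]
grip_width: 0.0217
gripper_force: 30.0
```

Run:
```python
from h import *
sp=np.array([.624,.0555]); h=np.radians(-15.8); tgt=sp-.056*np.array([np.cos(h),np.sin(h)]); print(tgt)
go(*tgt,.137,94.03-19.8)
w=grab('wrist','w3')
# arm heading in the grip: bar outline tops
```

```text
[0.57011579 0.07074769]
shift(tool0) [-35.9 232.3  -0.6] turn [ 0.    -0.001  0.345] rows>= 3.76 hd now 94.02
```

View pics/w3.png

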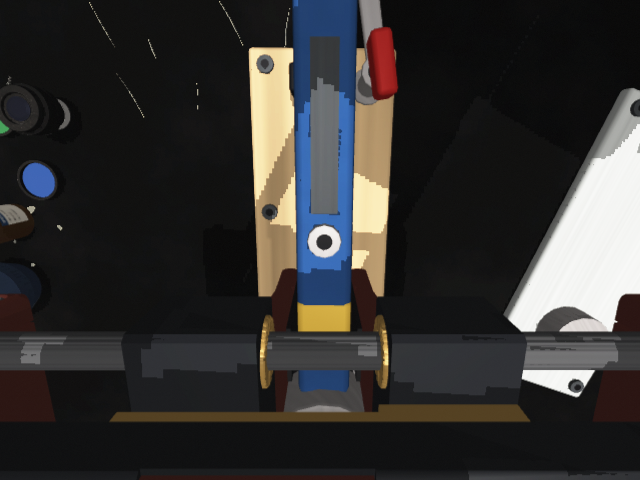

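The band (325,318) sits between the pads and the arm is level, clear of the cradle. I'll carry it across and turn.

Emit:
step_arm:
  plan:
    - {"xyz": [-2, 12, 0], "turn": [0, 0, 0], "claw": 15}
    - {"xyz": [-4, 25, 0], "turn": [0, 0, 0], "claw": 15}
    - {"xyz": [-5, 32, 0], "turn": [0, 0, 0], "claw": 15}
    - {"xyz": [-5, 32, 0], "turn": [0, 0, 0], "claw": 15}
    - {"xyz": [-5, 32, 0], "turn": [0, 0, 0], "claw": 15}
    - {"xyz": [-5, 32, 0], "turn": [0, 0, 0], "claw": 15}
    - {"xyz": [-4, 28, 0], "turn": [0, 0, 0], "claw": 15}
    - {"xyz": [-3, 21, 0], "turn": [0, 0, 0], "claw": 15}
    - {"xyz": [-2, 12, 0], "turn": [0, 0, 0], "claw": 15}
    - {"xyz": [-1, 6, 0], "turn": [0, 0, 0], "claw": 15}

```text
time: 18.73
eef_pos: [0.5704, 0.0711, 0.1367]
tcp_rot: [-0.0, -0.036, 0.999, -0.0]
contact_force: [0.5, 0.6, -7.0]
grip_width: 0.0215
gripper_force: 30.0
```

Emit:
step_arm:
  plan:
    - {"xyz": [0, 0, 0], "turn": [0, 0, 0.03], "claw": 15}
    - {"xyz": [0, 0, 0], "turn": [0, 0, 0.06], "claw": 15}
    - {"xyz": [0, 0, 0], "turn": [0, 0, 0.08], "claw": 15}
    - {"xyz": [0, 0, 0], "turn": [0, 0, 0.08], "claw": 15}
    - {"xyz": [0, 0, 0], "turn": [0, 0, 0.06], "claw": 15}
    - {"xyz": [0, 0, 0], "turn": [0, 0, 0.035], "claw": 15}
    - {"xyz": [0, 0, 0], "turn": [0, 0, 0], "claw": 15}
    - {"xyz": [0, 0, 0], "turn": [0, 0, 0], "claw": 15}
    - {"xyz": [0, 0, 0], "turn": [0, 0, 0], "claw": 15}

```text
time: 19.85
eef_pos: [0.5704, 0.0702, 0.1367]
tcp_rot: [-0.0, 0.137, 0.991, -0.0]
contact_force: [-0.7, 0.5, -6.7]
grip_width: 0.0213
gripper_force: 30.0
```

Run:
```python
from h import *
go(.5701,.0707,.090,74.2)
```

```text
shift(tool0) [ 0.5  0.3 46.7] turn [-0.    -0.     0.001] rows>= 0.75 hd now 74.27
```

Lower to the final height: the underside sits about 10 mm above the TCP, so TCP z of 0.09 puts it 40 mm above the tip.

Emit:
step_arm:
  plan:
    - {"xyz": [0.5, 0.3, 6], "turn": [0, 0, 0], "claw": 15}
    - {"xyz": [0, 0, 10], "turn": [0, 0, 0], "claw": 15}
    - {"xyz": [0, 0, 12], "turn": [0, 0, 0], "claw": 15}
    - {"xyz": [0, 0, 10], "turn": [0, 0, 0], "claw": 15}
    - {"xyz": [0, 0, 6], "turn": [0, 0, 0], "claw": 15}
    - {"xyz": [0, 0, 2.5], "turn": [0, 0, 0], "claw": 15}
    - {"xyz": [0, 0, 0], "turn": [0, 0, 0], "claw": 15}
    - {"xyz": [0, 0, 0], "turn": [0, 0, 0], "claw": 15}
    - {"xyz": [0, 0, 0], "turn": [0, 0, 0], "claw": 15}
    - {"xyz": [0, 0, 0], "turn": [0, 0, 0], "claw": 15}

```text
time: 21.1
eef_pos: [0.5702, 0.0707, 0.0905]
tcp_rot: [0.0, 0.137, 0.991, -0.0]
contact_force: [-0.5, 0.0, -6.5]
grip_width: 0.0219
gripper_force: 30.0
```

Run:
```python
from h import *
s=grab('scene','s3'); t=grab('top','t3')
S=telemetry.sense(); print(S['time'],S['eef_pos'],S['contact_force'],np.abs(S['joint_velocities']).max())
P=[.624,.0555,.13]; a=np.array(pix(s,P)).astype(int); b=np.array(pix(t,P)).astype(int); print('expected bore top',pix(s,P),pix(t,P),a,b)
f=lambda i,p:cv2.resize(i[p[1]-37:p[1]+38,p[0]-25:p[0]+25],(400,600),interpolation=cv2.INTER_CUBIC)
cv2.imwrite('pics/c3.png',np.hstack([f(s['color'],a),f(t['color'],b)])[:,:,::-1])
```

```text
21.2 [0.57011176 0.07071654 0.09039157] [-0.14273723 -0.22232182 -5.88098541] 0.0022348723459462033
expected bore top (np.float64(331.4898355587579), np.float64(225.00883013598852)) (np.float64(315.97362894292985), np.float64(216.48087652581293)) [331 225] [315 216]
```

View pics/c3.png

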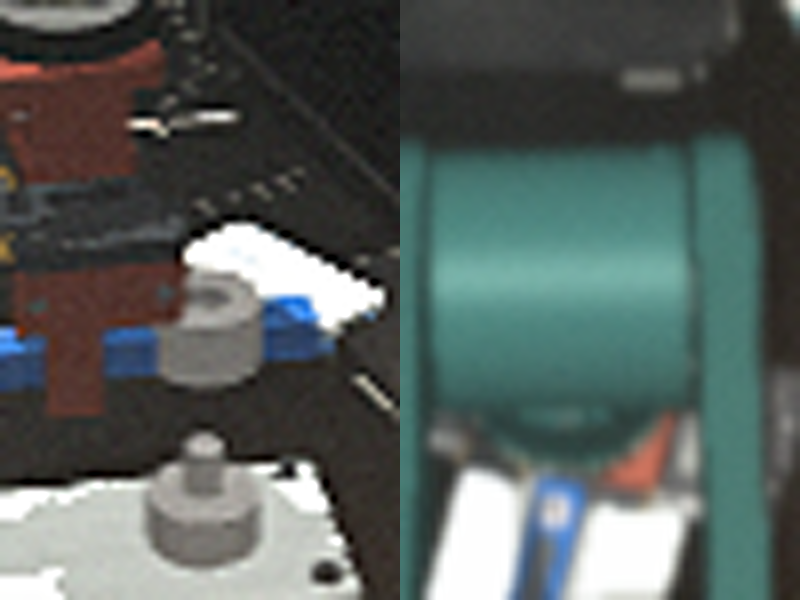

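The scene crop shows the bore at (212,297), against (204,296) expected over the spigot at (206,440). That is about 2 mm off, the arm is level, and the nose points the right way. I'll hand in.

```bash
python3 -c "
from plant import ticket
print(ticket.sign_off())"
```

```text
the job is handed in; nothing more can be done
None
```

I handed the job in at about 21 s: both latches are at their stops, and the gripper holds the arm still and level by its yellow mark, nose the right way, with the hole about 2 mm from the spigot's axis and the underside about 4 cm above the tip (the sign-off gave no verdict).

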